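# Take the moulded gauge bracket out of its mould and show it to the inspection camera

### The arm

A 6-joint arm with a two-finger parallel gripper is mounted at the origin on the work surface. World frame = base frame: x ahead of the robot, y to its left, z up, the work surface at z = 0. Lengths are in m, angles in rad, forces in N, time in s.
With the tool pointing down it reaches from about 0.25 to 0.775 m from the base axis. Payload 4 kg.
Tool frame: the origin (TCP) lies between the finger pads, 19 mm behind the fingertips; this is the grasp point; z points along the fingers, y is the line along which they close (so a half turn about z gives the same grasp; the last joint's range is limited). The gripper opens to 94 mm and grips with 3 to 60 N. Pads are 16 mm wide; open, the fingers measure 119 mm over their backs; the gripper's body (75 mm by 177 mm) begins 78 mm behind the grasp point.
Start: joints at [-0.103, 0.087, 1.371, -0, 1.684, -0.103], TCP at [0.55, -0, 0.224] pointing down, gripper open.
Joint ranges: [-3.1, 3.1], [-0.76, 2.03], [0.27, 2.55], [-1.08, 4.22], [0.17, 2.65], [-2.57, 2.57]. Speed limits (rad/s): [2.79, 2.79, 3.14, 3.14, 3.14, 3.14].

### API

Orientations are given as [roll, pitch, yaw] about the fixed x, y, z axes, in that order (R = Rz(yaw) Ry(pitch) Rx(roll)).
In Python, from plant import robot gives the robot as it stands. The module is installed in compiled form; this text tells all that it offers.
- The arm moves only by the shell command python3 -m inch [FORCE], which reads ROWS from standard input. ROWS is 1 to 10 rows, parted by a bar, with the numbers parted by spaces; each row has 5 numbers: dx, dy, dz in m, then a turn about the tool's z in rad, then the finger opening in m; each row is the pose to reach, as a shift and turn from the pose commanded when the command began, along the tool's axes at that moment; what a row does not reach only later rows make up. A row lasts 1/8 s, in which the tool goes at most 0.0625 m and 0.188 rad, less where a joint would pass 70% of its speed; a pose out of reach is approached as far as the arm can. The fingers move at their own pace and stop on an object; FORCE is the grip in N (left out, the last holds). Time passes only in rows, so rows that do not move let the fingers close. It prints the time, the measured TCP pose, the force, the opening and the grip force at its end. Input that does not fit is refused with a message, and nothing moves.
- robot.state(): the state, without advancing time (a new reading comes with each control period).
- robot.snapshot(name): name is "scene" or "side" or "wrist"; returns the picture (384x512x3 uint8, red, green, blue); there is no depth.
- robot.calibration(name): a dict with "vfov" (degrees; the focal length in pixels is half the picture's height over the tangent of half this angle, whatever the lens; pixels are square), "cx", "cy" (the principal point, pixels), "position" and "rotation" of the camera in the world. Camera axes: x right, y up, looking along -z (the intrinsics and any distortion apply to the point x, -y, -z); pixel columns grow to the right and rows downward; lengths in m; the calibration is good to about 2 mm. A picture is of the moment at which its call begins: read the wrist's pose just before it. calibration takes no time and is no camera call; for the wrist camera it gives the pose at the moment of the call.
- robot.finish_job(): hands the job in; it is judged then, once.
The state is a dict: "time_s": time; "q": joint angles; "joint_velocities": joint speeds; "effort": joint torques, N m; "eef_pos": TCP position; "tool_rot": TCP orientation; "force": force on the tool from outside, world axes, zero at the start; "moment": the same for the moment, N m; "finger_gap": finger opening in m; "gripper_force": force on a finger pad.
Only numpy, scipy, OpenCV 4.12 (cv2) and the standard library are available. Lean on these libraries where they do the work, as an engineer would, in place of code of your own. Each camera call takes 0.05 s, during which the arm holds its last target. There are 200 camera calls.

### The job

Lift the black bracket out of the cavity of the open aluminium mould and hold it up for the inspection camera: right way up, its front plate square to the lens (the camera looks down at a slant, so tip the bracket to match), with the centre of the plate on the lens axis 120 mm in front of the glass. Do not touch the camera or its stand, and leave the other things on the bench where they are. Finish holding it there, still in the air in the gripper: do not let go and do not put it down.

Things in the scene. Friction and masses are not known exactly. Their poses are not given: they have to be found in the camera images.
- bracket: Black plastic bracket, 52 (x) x 70 (y) x 62 (z) mm, 60 to 130 g. Origin: centre of its underside, z up. Foot 52 x 70 x 6 mm; on its +x edge an upright front plate, 5 mm thick, 70 wide, its top at z = 62; behind that a central upright rib to grip; two gussets at y = +-29 reach only z = 20. At the start the foot lies in the mould's cavity, axes nearly parallel to the mould's
- rib (a point): Grip point in the bracket's central rib, at (-4, 0, 46) mm in the bracket's frame, axes as the bracket's. The rib is 12 mm thick in y, spans x = -22 to +21 mm and z = 6 to 62 mm, all plain flat sides. Grip from above with the TCP here, fingers closing along the bracket's y
- face (a point): Centre of the outer (+x) face of the bracket's front plate, at (26, 0, 34) mm in the bracket's frame; axes as the bracket's. This face, with a round ring and four brass inserts, is the one to inspect
- mould: Lower half of a mould: fixed aluminium block 150 (x) x 180 (y) x 36 mm high; origin: centre of its underside. Mid-top an open cavity 57 (x) x 75 (y) mm, 14 deep, upright walls, floor 22 mm above the bench; the bracket has about 2.5 mm play on each side and comes straight up. Four steel pillars, 14 mm thick, at (+-58, +-72) mm stand 20 mm above its top
- camera_stand: Fixed camera stand. Grey base plate 120 wide, 12 thick, x = -50 to +220 mm; origin: on the bench straight below the viewing point (white 40 mm disc on the plate). A steel column, 22 thick, 412 mm high, at x = +200 carries a black 50 mm carriage and, on its -x side, the camera. The camera's height differs from run to run and stays put
- camera_head: Camera on the stand: white housing 50 x 55 x 55 mm, black 40 mm lens barrel with flat glass facing the robot's side. It looks along its own -x axis, 25 degrees below level; y is level. Origin: the viewing point, 120 mm in front of the glass on the lens axis, 170 to 250 mm above the bench. The bracket is right with its x, y, z axes along these, same sense: face towards the lens
- view_point (a point): The viewing point: on the lens axis 120 mm in front of the glass, where the centre of the bracket's front face belongs; axes as the camera's
- screwdriver: Loose screwdriver with red handle lying on the bench; bystander. Origin: under its middle
- torch: Loose black hand torch, 140 mm long, lying on the bench; bystander. Origin: under its middle
- gauge: Loose round black gauge, 60 mm in diameter, 34 mm high, pale dial up; bystander. Origin: centre of its underside
Things that resemble listed ones, but are neither listed nor needed, are in the scene too. What is shaped like the bracket but pink or purple is not meant.

How it is judged:
On the way:
1. the bracket is in the gripper, clear above the mould (height (world z) of bracket above 0.06 m and contact force between the fingers and bracket above 1.5 N and contact force between bracket and mould below 0.1 N and contact force between bracket and camera_stand below 0.1 N), for 0.2 s.
At the end, for the whole second after the job is handed in: The bracket is held still in the fingers, touching neither mould nor camera; the centre of its front face is within 15 mm of the viewing point, the face looks into the lens and each of the bracket's axes is within about 10 degrees of the camera's, right way up (contact force between the fingers and bracket above 1.5 N and contact force between bracket and mould below 0.1 N and contact force between bracket and camera_stand below 0.1 N and distance between face and view_point below 0.015 m and angle between the x axis of bracket and the x axis of camera_head, either way round below 0.17 rad and angle between the y axis of bracket and the y axis of camera_head, either way round below 0.17 rad and angle between the z axis of bracket and the z axis of camera_head, either way round below 0.17 rad and x of bracket in the frame of camera_head below -0.005 m and z of bracket in the frame of camera_head below -0.01 m and linear speed of bracket below 0.02 m/s and angular speed of bracket below 0.15 rad/s); the arm keeps its last pose, push and grip.
It fails at once if the robot or the bracket touches the camera or its stand (contact force between any of the arm, the fingers, bracket and camera_stand above 1 N).
It fails at once if the screwdriver is disturbed (distance of screwdriver from where it was at the start of the episode above 0.02 m).
It fails at once if the torch is disturbed (distance of torch from where it was at the start of the episode above 0.02 m).
It fails at once if the gauge is disturbed (distance of gauge from where it was at the start of the episode above 0.02 m).
It also fails if it takes over 43 s, if anything falls off the work surface, if the arm or the gripper's body presses on something with over 40 N, if the wrist force passes 120 N, or if a joint passes its speed limit or range.

## Working session

There is one attempt and no reset: what is moved stays moved. The work goes in short steps, Python scripts to look and compute and a shell command to move; the robot and the scene stay as the last step left them, time stands still between calls to the robot, and variables do not carry over. Pictures are saved under pics/ and viewed, at most 10 in all, crops included, and the job is handed in when it is done.

```bash
mkdir -p pics
python3 - <<'E'
from plant import robot
import cv2,numpy as np
s=robot.state();print({k:np.round(s[k],3) for k in('time_s','eef_pos','tool_rot','force','finger_gap')})
for n in('scene','side','wrist'):
    c=robot.calibration(n);print(n,{k:(np.round(v,3).tolist() if not isinstance(v,str) else v) for k,v in c.items()})
    cv2.imwrite(f'pics/{n}0.png',robot.snapshot(n)[:,:,::-1])
a=[cv2.imread(f'pics/{n}0.png') for n in('scene','side')]
E
```

```text
{'time_s': np.float64(0.0), 'eef_pos': array([0.549, 0.   , 0.223]), 'tool_rot': array([-3.139, -0.   ,  1.571]), 'force': array([-0.355,  0.006, -0.445]), 'finger_gap': np.float64(0.094)}
scene {'vfov': 48.209, 'cx': 251.151, 'cy': 187.079, 'position': [1.066, 0.839, 0.992], 'rotation': [0.861, -0.017, 2.616]}
side {'vfov': 56.485, 'cx': 257.745, 'cy': 191.046, 'position': [0.357, -0.772, 1.011], 'rotation': [0.727, -0.014, -0.23]}
wrist {'vfov': 63.75, 'cx': 251.602, 'cy': 188.209, 'position': [0.55, 0.078, 0.385], 'rotation': [-0.273, 0.003, 0.0]}
```

View pics/scene0.png

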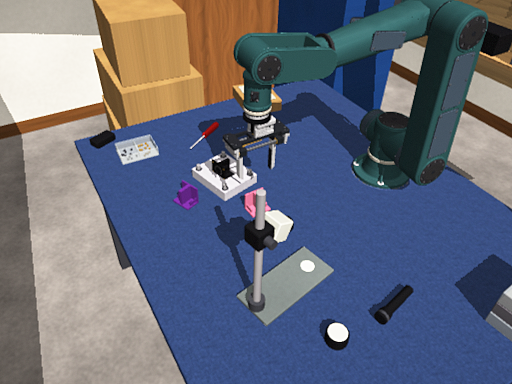

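View pics/side0.png

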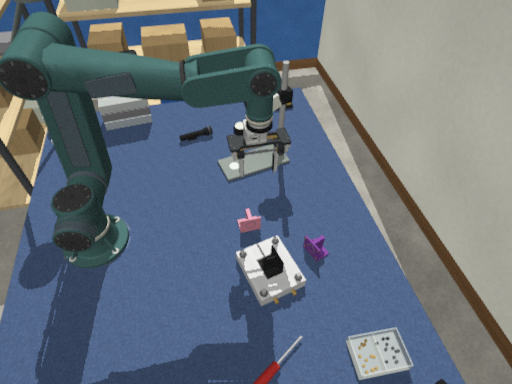

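View pics/wrist0.png

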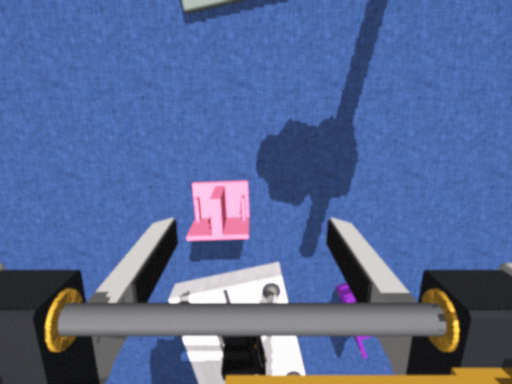

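```bash
cat > h.py <<'E'
import numpy as np,cv2
from scipy.spatial.transform import Rotation as R
def cam(c):
    f=192/np.tan(np.radians(c['vfov'])/2); r=c['rotation']
    M=np.array(r) if np.ndim(r)==2 else R.from_euler('xyz',r).as_matrix()
    return f,M,np.array(c['position'])
def ray(c,u,v):
    f,M,p=cam(c); d=M@np.array([(u-c['cx'])/f,-(v-c['cy'])/f,-1]); return p,d/np.linalg.norm(d)
def onz(c,u,v,z):
    p,d=ray(c,u,v); return p+d*(z-p[2])/d[2]
def proj(c,X):
    f,M,p=cam(c); q=M.T@(np.array(X)-p); return c['cx']-f*q[0]/q[2], c['cy']+f*q[1]/q[2]
def tri(c1,a,c2,b):
    p,d=ray(c1,*a);q,e=ray(c2,*b); s=np.linalg.lstsq(np.c_[d,-e],q-p,rcond=None)[0]
    A,B=p+d*s[0],q+e*s[1]; return (A+B)/2,np.linalg.norm(A-B)
E
python3 - <<'E'
from plant import robot
from h import *
S=cv2.imread('pics/side0.png');C=cv2.imread('pics/scene0.png')
cs=robot.calibration('side');cc=robot.calibration('scene')
print('mould bracket',onz(cs,272,262,.06),'disc side',onz(cs,235,167,.012),'disc scene',onz(cc,307,266,.012))
a=cv2.resize(S[225:315,225:345],None,fx=5,fy=5,interpolation=2)[:, :600]
b=cv2.resize(C[180:330,225:345],None,fx=3.3,fy=3.3,interpolation=2)
a=cv2.resize(a,(400,300));b=cv2.resize(b,(400,500))
o=np.zeros((500,800,3),np.uint8);o[:300,:400]=a;o[:,400:]=b
cv2.imwrite('pics/crop1.png',o)
E
```

```text
mould bracket [ 0.53993713 -0.24131034  0.06      ] disc side [0.51472852 0.2332193  0.012     ] disc scene [0.51375557 0.24290911 0.012     ]
```

View pics/crop1.png

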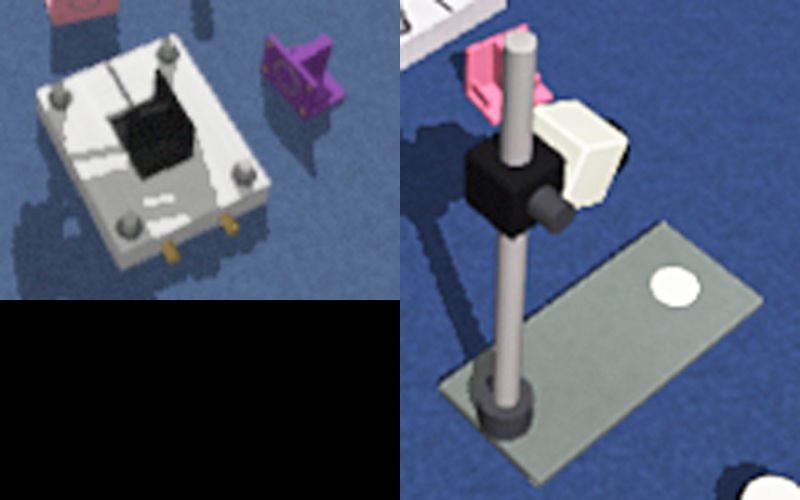

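The black one at side (272,262), in the mould, is the bracket. The purple one at side (316,246) and the pink one at (249,222) have the wrong colour and stand on the bench.

```bash
echo '-0.06 0 0 0 0.094 | -0.12 -0.01 0 0 0.094 | -0.18 -0.01 0 0 0.094 | -0.21 -0.01 0 0 0.094 | -0.21 -0.01 0 0 0.094 | -0.21 -0.01 0 0 0.094' | python3 -m inch
python3 - <<'E'
from plant import robot
import cv2,json,numpy as np
c=robot.calibration('wrist');json.dump({k:np.array(v).tolist() for k,v in c.items()},open('w1.json','w'))
print(c)
w=robot.snapshot('wrist')[:,:,::-1];cv2.imwrite('pics/w1.png',w)
cv2.imwrite('pics/w1b.png',cv2.resize(w[60:330,80:440],None,fx=2.2,fy=2.2,interpolation=2))
E
```

```text
time_s: 0.9
eef_pos: [0.5399, -0.2093, 0.224]
tool_rot: [-3.141, -0.001, 1.571]
force: [-0.2, -0.1, -0.4]
finger_gap: 0.0939
gripper_force: 0.0
{'vfov': 63.749947384028175, 'cx': 251.60213432776706, 'cy': 188.20851821877525, 'position': array([ 0.54011711, -0.13126804,  0.38533708]), 'rotation': array([-0.27184985,  0.00123986,  0.00036641])}
```

View pics/w1b.png

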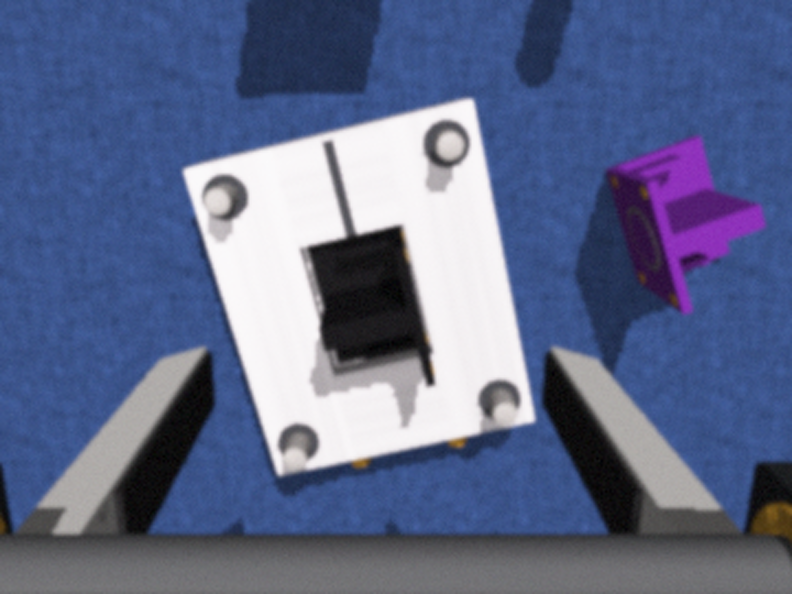

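The bracket fills the cavity at crop (365,300). Its front plate is on the right with its top edge running from (403,228) to (432,384). So its +x is roughly world +x, and the rib runs left. The mould corners are (185,170), (472,98), (535,422) and (278,475).

Run:
```python
from h import *
import json
from plant import robot
c=json.load(open('w1.json'));np.set_printoptions(precision=4,suppress=True)
U=lambda p:(p[0]/2.2+80,p[1]/2.2+60)
print('corners');P=[onz(c,*U(p),.036) for p in[(185,170),(472,98),(535,422),(278,475)]]
for p in P:print(p)
e=P[1]-P[0];g=P[2]-P[3];print(np.linalg.norm(e),np.linalg.norm(g),np.linalg.norm(P[1]-P[2]),np.degrees([np.arctan2(e[1],e[0]),np.arctan2(g[1],g[0])]),'centre',np.mean(P,0))
Q=[onz(c,*U(p),.056) for p in[(219,202),(450,145),(504,410),(295,462)]]
print('pillars',np.mean(Q,0),np.linalg.norm(Q[0]-Q[1]),np.linalg.norm(Q[1]-Q[2]),[np.degrees(np.arctan2(*(b-a)[[1,0]])) for a,b in((Q[0],Q[1]),(Q[3],Q[2]))])
T=[onz(c,*U(p),.084) for p in[(404,228),(432,384)]];d=T[0]-T[1];print('plate',T,np.linalg.norm(d),np.degrees(np.arctan2(d[1],d[0]))-90)
# contrast crop of bracket + stand view
w=cv2.imread('pics/w1.png')[150:245,205:300].astype(float)
w=np.clip(w*4,0,255).astype(np.uint8);a=cv2.resize(w,(500,500),interpolation=2)
cv2.imwrite('pics/w1c.png',a)
# disc & base plate
S=cv2.imread('pics/side0.png');C=cv2.imread('pics/scene0.png')
for n,I,b in(('side',S,(222,155,250,178)),('scene',C,(295,255,322,278))):
    k=robot.calibration(n);m=(I.min(2)>200).astype(np.uint8);z=np.zeros_like(m);z[b[1]:b[3],b[0]:b[2]]=m[b[1]:b[3],b[0]:b[2]]
    M=cv2.moments(z,True)
    if M['m00']:u,v=M['m10']/M['m00'],M['m01']/M['m00'];print(n,M['m00'],u,v,onz(k,u,v,.012))
k=robot.calibration('scene');T=lambda x,y:(225+(x-400)/3.333,180+y/3.333)
for q in[(440,388),(663,222),(763,300),(540,485)]:print('base',onz(k,*T(*q),.012))
print('col foot',onz(k,*T(506,405),.03))
```

```text
corners
[ 0.4414 -0.1693  0.036 ]
[ 0.5866 -0.1338  0.036 ]
[ 0.6289 -0.3108  0.036 ]
[ 0.482  -0.3448  0.036 ]
0.14946441158589127 0.15075473780098297 0.18205603877057283 [13.7551 13.0336] centre [ 0.5347 -0.2397  0.036 ]
pillars [ 0.5346 -0.239   0.056 ] 0.11509378817674949 0.14211611939663854 [np.float64(13.751557858179057), np.float64(15.506335153865479)]
plate [array([ 0.5517, -0.19  ,  0.084 ]), array([ 0.566 , -0.2661,  0.084 ])] 0.07745918859761358 10.6238281592681
side 58.0 233.77586206896552 165.3793103448276 [0.5117 0.2433 0.012 ]
scene 136.0 307.0 265.5 [0.5127 0.2414 0.012 ]
base [0.7401 0.2347 0.012 ]
base [0.4783 0.1778 0.012 ]
base [0.4547 0.2928 0.012 ]
base [0.7157 0.3493 0.012 ]
col foot [0.7084 0.2852 0.03  ]
```

View pics/w1c.png

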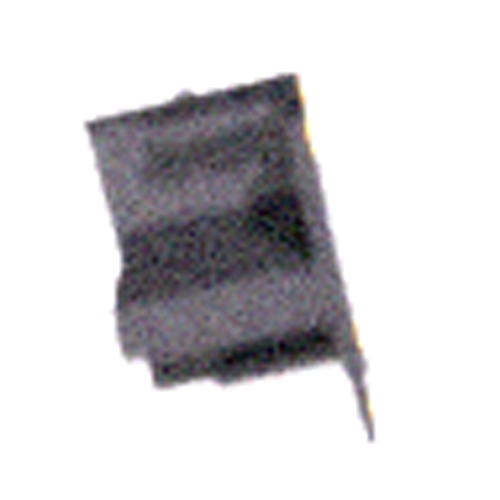

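Run:
```python
from h import *
import json
from plant import robot
c=json.load(open('w1.json'))
y=np.radians(13.5);Rz=np.array([[np.cos(y),-np.sin(y)],[np.sin(y),np.cos(y)]]);o=np.array([.5347,-.2395])
for l,q in{'rib top':[(-22,6,84),(21,6,84),(21,-6,84),(-22,-6,84)],'plate top':[(26,35,84),(26,-35,84)],'foot':[(-26,35,28),(26,35,28)]}.items():
    print(l,[np.round((np.array(proj(c,[*(o+Rz@np.array(p[:2])/1e3),p[2]/1e3]))-[205,150])*500/95).tolist() for p in q])
o=np.zeros((560,800,3),np.uint8)
for i,(n,b) in enumerate((('side',(215,55,315,195)),('scene',(215,175,315,315)))):
    I=robot.snapshot(n)[:,:,::-1];cv2.imwrite(f'pics/{n}1.png',I)
    o[:,400*i:400*i+400]=cv2.resize(I[b[1]:b[3],b[0]:b[2]],None,fx=4,fy=4,interpolation=2)
cv2.imwrite('pics/stand.png',o)
```

```text
rib top [[103.0, 316.0], [317.0, 268.0], [330.0, 324.0], [119.0, 372.0]]
plate top [[309.0, 121.0], [386.0, 451.0]]
foot [[74.0, 118.0], [300.0, 65.0]]
```

View pics/stand.png

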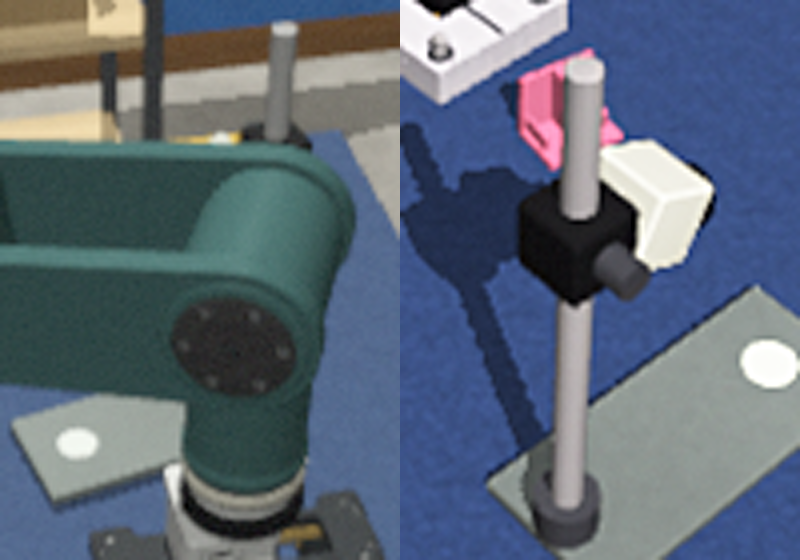

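Run:
```python
from h import *
from plant import robot
k=robot.calibration('scene');y=np.radians(12.2);ex=np.array([np.cos(y),np.sin(y),0]);ey=np.array([-np.sin(y),np.cos(y),0]);o=np.array([.512,.2425,0])
s,cc=np.sin(np.radians(25)),np.cos(np.radians(25))
for n,q,yy,zc in(('top back +y',(655,198),.0275,.0275),('top front +y',(713,190),.0275,.0275),('bot front +y',(685,265),.0275,-.0275),('bot back +y',(640,262),.0275,-.0275),('top back -y',(605,150),-.0275,.0275),('top front -y',(660,142),-.0275,.0275)):
    p,d=ray(k,215+(q[0]-400)/4,175+q[1]/4);t=(yy-(p-o)@ey)/(d@ey);P=p+t*d-o;X=P@ex
    h=P[2]-(zc+s*X)/cc; print(n,'X %.4f Z %.4f h %.4f xc %.4f'%(X,P[2],h,cc*X+s*(P[2]-h)))
```

```text
top back +y X 0.1707 Z 0.3188 h 0.2089 xc 0.2012
top front +y X 0.1214 Z 0.2920 h 0.2050 xc 0.1468
bot front +y X 0.1394 Z 0.2416 h 0.2069 xc 0.1410
bot back +y X 0.1788 Z 0.2730 h 0.2200 xc 0.1845
top back -y X 0.1551 Z 0.3053 h 0.2027 xc 0.1839
top front -y X 0.1082 Z 0.2819 h 0.2012 xc 0.1322
```

```bash
echo '-0.031 -0.009 0 0.18 0.094 | -0.031 -0.009 0 0.36 0.094 | -0.031 -0.009 0.02 0.54 0.094 | -0.031 -0.009 0.03 0.72 0.094 | -0.031 -0.009 0.04 0.9 0.094 | -0.031 -0.009 0.05 1.08 0.094 | -0.031 -0.009 0.06 1.26 0.094 | -0.031 -0.009 0.06 1.335 0.094 | -0.031 -0.009 0.06 1.335 0.094 | -0.031 -0.009 0.06 1.335 0.094' | python3 -m inch
python3 - <<'E'
from h import *
from plant import robot
import json
c=robot.calibration('wrist');json.dump({k:np.array(v).tolist() for k,v in c.items()},open('w2.json','w'))
w=robot.snapshot('wrist')[:,:,::-1];cv2.imwrite('pics/w2.png',w)
m=(w.max(2)<45).astype(np.uint8);print(robot.state()['q'])
y=np.radians(13.5);Rz=np.array([[np.cos(y),-np.sin(y)],[np.sin(y),np.cos(y)]]);o=np.array([.5347,-.2395])
v=w.copy();v=np.clip(v.astype(float)*2.5,0,255).astype(np.uint8)
for q in([(-22,6,84),(21,6,84),(21,-6,84),(-22,-6,84)],[(26,35,84),(26,-35,84)]):
    P=np.array([proj(c,[*(o+Rz@np.array(p[:2])/1e3),p[2]/1e3]) for p in q]);print(P.round().tolist());cv2.polylines(v,[P.round().astype(int)],True,(0,0,255),1)
cv2.imwrite('pics/w2v.png',v)
E
```

```text
time_s: 2.3
eef_pos: [0.5313, -0.2404, 0.1647]
tool_rot: [3.141, -0.001, 0.238]
force: [0.9, 0.2, -0.7]
finger_gap: 0.094
gripper_force: 0.0
[-5.22486660e-01  1.78827108e-01  1.38641750e+00  7.10726875e-05
  1.57562470e+00  8.10890172e-01]
[[244.0, 222.0], [244.0, 172.0], [259.0, 172.0], [258.0, 222.0]]
[[207.0, 165.0], [295.0, 166.0]]
```

View pics/w2v.png

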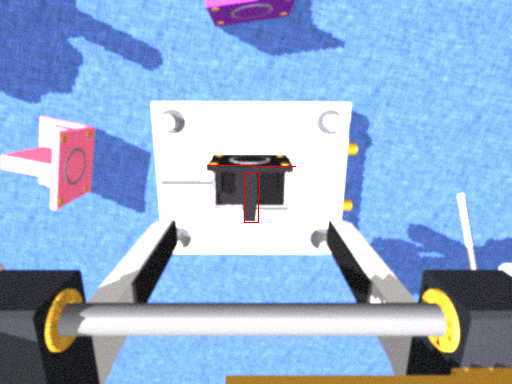

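The projected rib outline (244–259, 172–222) lies on the black rib to about 1 mm. The plate with its ring faces away from the tool, square to the fingers. Grasping.

```bash
echo '0 0 0.05 0 0.094 | 0 0 0.09 0 0.094 | 0 0 0.096 0 0.094 | 0 0 0.096 0 0 | 0 0 0.096 0 0 | 0 0 0.096 0 0 | 0 0 0.096 0 0 | 0 0 0.096 0 0' | python3 -m inch 30
echo '0 0 0 0 0 | 0 0 0 0 0 | 0 0 -0.03 0 0 | 0 0 -0.06 0 0 | 0 0 -0.06 0 0' | python3 -m inch
```

```text
time_s: 3.35
eef_pos: [0.5312, -0.2411, 0.0687]
tool_rot: [3.141, -0.001, 0.236]
force: [-0.0, -1.0, 0.3]
finger_gap: 0.0473
gripper_force: 0.0
time_s: 3.98
eef_pos: [0.5327, -0.2419, 0.1313]
tool_rot: [3.137, -0.005, 0.236]
force: [-0.4, -0.4, -0.2]
finger_gap: 0.0007
gripper_force: 0.0
```

The fingers close slowly (about 75 mm/s) and I lifted before they reached the rib. I'll reopen, go down again and wait longer.

```bash
echo '0 0 0 0 0.05 | 0 0 0 0 0.05 | 0 0 0 0 0.05 | 0 0 0 0 0.05 | 0 0 0 0 0.05 | 0 0 0 0 0.05 | 0 0 0 0 0.05 | 0 0 0 0 0.05' | python3 -m inch
python3 - <<'E'
from h import *
from plant import robot
w=robot.snapshot('wrist')[:,:,::-1];c=robot.calibration('wrist')
y=np.radians(13.5);Rz=np.array([[np.cos(y),-np.sin(y)],[np.sin(y),np.cos(y)]]);o=np.array([.5347,-.2395])
m=(w.max(2)<40)[60:260,180:330];P=np.array([proj(c,[*(o+Rz@np.array(p[:2])/1e3),p[2]/1e3]) for p in[(26,35,84),(26,-35,84)]])
n,_,st,_=cv2.connectedComponentsWithStats(m.astype(np.uint8));print(P.round(),[(s[:5]+[180,60,0,0,0]).tolist() for s in st[1:] if s[4]>150])
E
```

```text
time_s: 4.97
eef_pos: [0.531, -0.241, 0.1284]
tool_rot: [3.142, -0.0, 0.236]
force: [-0.2, 0.8, 1.0]
finger_gap: 0.0501
gripper_force: 0.0
[[199. 175.]
 [301. 175.]] [[199, 162, 99, 77, 4413], [195, 221, 16, 39, 281], [293, 222, 16, 38, 249]]
```

```bash
echo '0 0 0.05 0 0.05 | 0 0 0.06 0 0.05 | 0 0 0.06 0 0 | 0 0 0.06 0 0 | 0 0 0.06 0 0 | 0 0 0.06 0 0 | 0 0 0.06 0 0 | 0 0 0.06 0 0 | 0 0 0.06 0 0 | 0 0 0.06 0 0' | python3 -m inch 30
```

```text
time_s: 6.28
eef_pos: [0.5315, -0.241, 0.0694]
tool_rot: [3.141, -0.001, 0.236]
force: [-1.3, 1.5, 5.2]
finger_gap: 0.0116
gripper_force: 30.0
```

Holding at 12 mm. The rows cannot tilt the tool, so I'll pivot the bracket in the pads by pressing the front of its foot on the mould's -x edge. First I lift it and bring it over that edge.

```bash
echo '0 0 -0.03 0 0 | 0 0 -0.06 0 0 | 0 0 -0.06 0 0 | 0 0 -0.06 0 0 | -0.05 0 -0.06 0 0 | -0.095 0 -0.06 0 0 | -0.095 0 -0.04 0 0 | -0.095 0 -0.018 0 0 | -0.095 0 -0.018 0 0 | -0.095 0 -0.018 0 0' | python3 -m inch
echo '0 0 0 0 0 | 0 0 0.003 0 0 | 0 0 0.005 0 0 | 0 0 0.007 0 0 | 0 0 0.007 0 0' | python3 -m inch 14
```

```text
time_s: 7.52
eef_pos: [0.4381, -0.2627, 0.0853]
tool_rot: [-3.14, 0.001, 0.236]
force: [0.2, -0.2, -0.3]
finger_gap: 0.0123
gripper_force: 30.0
time_s: 8.15
eef_pos: [0.4387, -0.2632, 0.0815]
tool_rot: [3.141, -0.0, 0.236]
force: [-4.3, 2.9, 8.8]
finger_gap: 0.0119
gripper_force: 14.0
```

```bash
echo '-0.003 0 0.0005 0 0 | -0.006 0 0.002 0 0 | -0.009 0 0.004 0 0 | -0.012 0 0.0065 0 0 | -0.0145 0 0.0095 0 0 | -0.017 0 0.0125 0 0 | -0.017 0 0.0125 0 0' | python3 -m inch
python3 - <<'E'
from h import *
from plant import robot
o=np.zeros((600,800,3),np.uint8)
w=robot.snapshot('wrist')[:,:,::-1];s=robot.snapshot('side')[:,:,::-1];cv2.imwrite('pics/w3.png',w);cv2.imwrite('pics/s3.png',s)
o[:300,:400]=cv2.resize(np.clip(w[80:260,130:370]*2.5,0,255).astype(np.uint8),(400,300))
o[:400,400:]=cv2.resize(np.clip(s[210:310,200:300]*2.,0,255).astype(np.uint8),(400,400),interpolation=2)
a=s[55:135,215:315];o[300:600,:400]=cv2.resize(a,(400,300),interpolation=2)
cv2.imwrite('pics/c3.png',o)
E
```

```text
time_s: 9.02
eef_pos: [0.4219, -0.2674, 0.0671]
tool_rot: [3.141, 0.0, 0.236]
force: [-1.8, 0.7, 4.5]
finger_gap: 0.012
gripper_force: 14.0
```

View pics/c3.png

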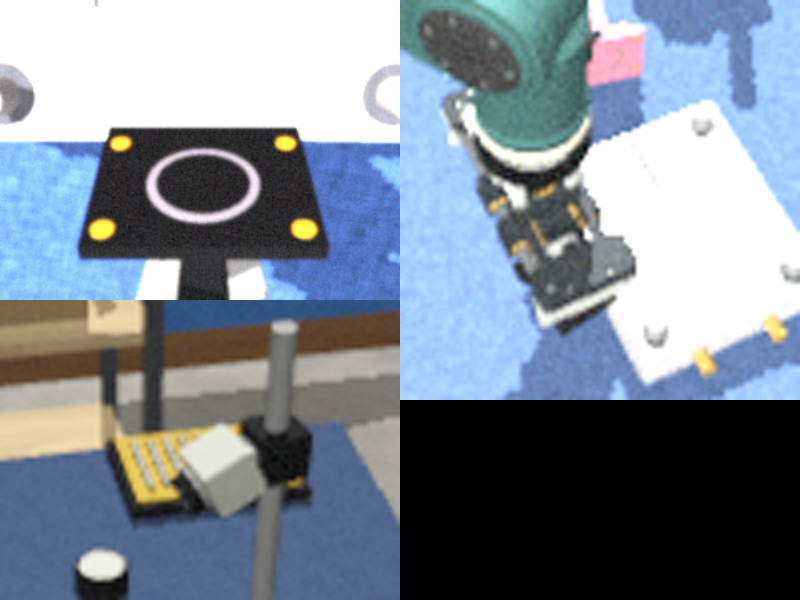

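The wrist crop shows the plate with its ring tipped up. The outer face corners are at crop (108,128), (310,128), (327,247) and (80,247). The side crop shows the camera housing at (220,470) with the lens at its lower left. Next I measure the tilt and check the camera height.

```bash
cat > tilt.py <<'E'
from h import *
def pose(c,pts):  # pts: foot-left(+y), foot-right, top-right, top-left of outer face
    f,M,p=cam(c);K=np.array([[f,0,c['cx']],[0,f,c['cy']],[0,0,1]])
    obj=np.array([(26,35,0),(26,-35,0),(26,-35,62),(26,35,62)],float)/1e3
    ok,r,t=cv2.solvePnP(obj,np.array(pts,float),K,None,flags=cv2.SOLVEPNP_ITERATIVE)
    F=np.diag([1,-1,-1]);Rb=M@F@cv2.Rodrigues(r)[0];o=p+M@F@t[:,0]
    e=np.array(cv2.projectPoints(obj,r,t,K,None)[0][:,0])-pts
    return Rb,o,e
def rep(Rb,o):
    x,y,z=Rb.T
    print('x elev %.1f yaw %.1f ; y elev %.1f yaw %.1f ; z'%(*[np.degrees(a) for a in(np.arcsin(x[2]),np.arctan2(x[1],x[0]),np.arcsin(y[2]),np.arctan2(y[1],y[0])),),z.round(3),'origin',o.round(4),'face',(o+Rb@[.026,0,.034]).round(4),'rib',(o+Rb@[-.004,0,.046]).round(4))
E
python3 - <<'E'
from tilt import *
from plant import robot
c=robot.calibration('wrist');print(robot.state()['eef_pos'])
P=np.array([(108,128),(310,128),(327,247),(80,247)])/1.6667+[130,80]
Rb,o,e=pose(c,P);rep(Rb,o);print(e.round(1).tolist())
k=robot.calibration('side');y=np.radians(12.2);ex=np.array([np.cos(y),np.sin(y),0]);ey=np.array([-np.sin(y),np.cos(y),0]);a=np.radians(25)
for h in(.200,.210):
    X=np.cos(a)*ex+[0,0,np.sin(a)];Z=-np.sin(a)*ex+[0,0,np.cos(a)];V=np.array([.512,.2425,h])
    for xc,yc,zc in[(145,-27.5,27.5),(195,-27.5,27.5),(195,27.5,27.5),(145,27.5,27.5),(145,-27.5,-27.5),(195,-27.5,-27.5)]:
        u,v=proj(k,V+X*xc/1e3+ey*yc/1e3+Z*zc/1e3);print(h,(xc,yc,zc),round((u-215)*4),round((v-55)*3.75+300))
E
```

```text
Traceback (most recent call last):
  File "tilt.py", line 11
    print('x elev %.1f yaw %.1f ; y elev %.1f yaw %.1f ; z'%(*[np.degrees(a) for a in(np.arcsin(x[2]),np.arctan2(x[1],x[0]),np.arcsin(y[2]),np.arctan2(y[1],y[0])),),z.round(3),'origin',o.round(4),'face',(o+Rb@[.026,0,.034]).round(4),'rib',(o+Rb@[-.004,0,.046]).round(4))
                                                                                                                                                                   ^
SyntaxError: closing parenthesis ')' does not match opening parenthesis '['
```

```bash
sed -i 's/np.arctan2(y\[1\],y\[0\])),),z/np.arctan2(y[1],y[0]))],),z/' tilt.py
python3 - <<'E'
from tilt import *
from plant import robot
c=robot.calibration('wrist');print(robot.state()['eef_pos'])
P=np.array([(108,128),(310,128),(327,247),(80,247)])/1.6667+[130,80]
Rb,o,e=pose(c,P);rep(Rb,o);print(e.round(1).tolist())
k=robot.calibration('side');y=np.radians(12.2);ex=np.array([np.cos(y),np.sin(y),0]);ey=np.array([-np.sin(y),np.cos(y),0]);a=np.radians(25)
for h in(.200,.210):
    X=np.cos(a)*ex+[0,0,np.sin(a)];Z=-np.sin(a)*ex+[0,0,np.cos(a)];V=np.array([.512,.2425,h])
    for xc,yc,zc in[(145,-27.5,27.5),(195,-27.5,27.5),(195,27.5,27.5),(145,27.5,27.5),(145,-27.5,-27.5),(195,-27.5,-27.5)]:
        u,v=proj(k,V+X*xc/1e3+ey*yc/1e3+Z*zc/1e3);print(h,(xc,yc,zc),round((u-215)*4),round((v-55)*3.75+300))
E
```

```text
[ 0.42185557 -0.26737496  0.06699799]
x elev 22.5 yaw 15.4 ; y elev -2.6 yaw 104.3 ; z [-0.381 -0.055  0.923] origin [ 0.4439 -0.2653  0.0293] face [ 0.4541 -0.2608  0.0706] rib [ 0.4228 -0.2688  0.0702]
[[4.0, -0.2], [-4.0, -0.9], [1.9, 0.7], [-1.8, 0.0]]
0.2 (145, -27.5, 27.5) 204 483
0.2 (195, -27.5, 27.5) 252 452
0.2 (195, 27.5, 27.5) 223 421
0.2 (145, 27.5, 27.5) 177 452
0.2 (145, -27.5, -27.5) 226 521
0.2 (195, -27.5, -27.5) 272 491
0.21 (145, -27.5, 27.5) 204 474
0.21 (195, -27.5, 27.5) 253 442
0.21 (195, 27.5, 27.5) 224 412
0.21 (145, 27.5, 27.5) 177 443
0.21 (145, -27.5, -27.5) 226 512
0.21 (195, -27.5, -27.5) 272 482
```

Run:
```python
from tilt import *
from plant import robot
w=cv2.imread('pics/w3.png').astype(int);m=(w.max(2)<70)
for r in list(range(150,164,2))+[180,200,215,225,228,230,232,234,236]:
    x=np.where(m[r,160:340])[0]+160;print(r,(x.min(),x.max()) if len(x) else None,w[r,225].tolist(),end=' | ')
hsv=cv2.cvtColor(w.astype(np.uint8),cv2.COLOR_BGR2HSV);b=((hsv[...,1]>150)&(hsv[...,0]>15)&(hsv[...,0]<35)&(hsv[...,2]>60)).astype(np.uint8);b[260:]=0
n,_,st,ce=cv2.connectedComponentsWithStats(b);B=[ce[i].round(1).tolist()+[int(st[i,4])] for i in range(1,n) if st[i,4]>15];print('\n',B)
c=robot.calibration('wrist');T=robot.state()['eef_pos'];y=.236
for th in(20,22.5,25,27.5):
    a=np.radians(th);out=[]
    for (x,yy,z) in[(30,35,-46),(30,-35,-46),(30,-35,16),(30,35,16)]:
        X=x*np.cos(a)-z*np.sin(a);Z=x*np.sin(a)+z*np.cos(a)
        out.append(np.round(proj(c,T+np.array([X*np.cos(y)-yy*np.sin(y),X*np.sin(y)+yy*np.cos(y),Z])/1e3)).tolist())
    print(th,out)
k=robot.calibration('side');s=robot.calibration('scene')
ex=np.array([np.cos(np.radians(12.2)),np.sin(np.radians(12.2)),0]);ey=np.array([-ex[1],ex[0],0]);A=np.radians(25)
for q1,q2,zc in(((223,425),(655,198),.0275),((180,463),(713,190),.0275),((262,453),(605,150),.0275)):
    P,e=tri(k,(215+q1[0]/4,55+(q1[1]-300)/3.75),s,(215+(q2[0]-400)/4,175+q2[1]/4));D=P-[.512,.2425,0]
    X=D@ex;print(P.round(4),'gap %.4f X %.4f Y %.4f h %.4f'%(e,X,D@ey,P[2]-(zc+np.sin(A)*X)/np.cos(A)))
```

```text
150 None [245, 243, 245] | 152 None [243, 242, 245] | 154 None [222, 219, 225] | 156 None [72, 71, 73] | 158 (np.int64(196), np.int64(308)) [20, 17, 21] | 160 (np.int64(195), np.int64(308)) [17, 10, 17] | 162 (np.int64(195), np.int64(309)) [17, 16, 14] | 180 (np.int64(189), np.int64(316)) [99, 91, 98] | 200 (np.int64(184), np.int64(320)) [100, 94, 101] | 215 (np.int64(180), np.int64(324)) [14, 15, 17] | 225 (np.int64(177), np.int64(339)) [19, 18, 19] | 228 (np.int64(177), np.int64(328)) [22, 17, 18] | 230 (np.int64(177), np.int64(327)) [16, 17, 16] | 232 (np.int64(177), np.int64(334)) [27, 26, 27] | 234 (np.int64(178), np.int64(327)) [34, 34, 34] | 236 (np.int64(238), np.int64(333)) [84, 84, 86] | 
 [[406.9, 90.1, 149], [201.8, 165.7, 99], [300.9, 165.5, 103], [190.6, 217.1, 167], [312.3, 217.0, 167]]
20 [[196.0, 158.0], [306.0, 158.0], [325.0, 224.0], [177.0, 224.0]]
22.5 [[195.0, 156.0], [307.0, 156.0], [325.0, 227.0], [177.0, 227.0]]
25 [[195.0, 155.0], [307.0, 155.0], [326.0, 230.0], [176.0, 230.0]]
27.5 [[194.0, 153.0], [308.0, 153.0], [326.0, 233.0], [176.0, 233.0]]
[0.6661 0.297  0.3079] gap 0.0012 X 0.1621 Y 0.0207 h 0.2020
[0.6212 0.2859 0.281 ] gap 0.0062 X 0.1159 Y 0.0194 h 0.1966
[0.6797 0.2494 0.309 ] gap 0.0164 X 0.1653 Y -0.0287 h 0.2015
```

Tilt is about 23.5° and the camera's viewing point is about 0.201 m up (three corners agree to within 5 mm). Gripping harder, lifting and carrying over.

```bash
echo '0 0 0 0 0 | 0 0 0 0 0 | 0 0 -0.03 0 0 | 0 0 -0.07 0 0 | 0 0 -0.11 0 0 | 0 0 -0.133 0 0 | 0 0 -0.133 0 0' | python3 -m inch 40
echo '0.01 -0.03 0 0 0 | 0.02 -0.07 0 0 0 | 0.03 -0.11 0 0 0 | 0.04 -0.15 0 0 0 | 0.05 -0.19 0 0 0 | 0.06 -0.23 0 0 0 | 0.07 -0.27 0 0 0 | 0.08 -0.3 0 0.02 0 | 0.08 -0.3 0 0.02 0 | 0.08 -0.3 0 0.02 0' | python3 -m inch
python3 - <<'E'
from tilt import *
from plant import robot
c=robot.calibration('wrist');T=robot.state()['eef_pos'];w=robot.snapshot('wrist')[:,:,::-1];cv2.imwrite('pics/w4.png',w)
hsv=cv2.cvtColor(np.ascontiguousarray(w),cv2.COLOR_BGR2HSV);b=((hsv[...,1]>150)&(hsv[...,0]>15)&(hsv[...,0]<35)&(hsv[...,2]>60)).astype(np.uint8);b[260:]=0
n,_,st,ce=cv2.connectedComponentsWithStats(b);print([ce[i].round(1).tolist()+[int(st[i,4])] for i in range(1,n) if st[i,4]>15])
print([(r,int(w[r,225].max())) for r in list(range(148,162,2))])
E
```

```text
time_s: 10.0
eef_pos: [0.4228, -0.268, 0.2009]
tool_rot: [3.139, -0.002, 0.236]
force: [0.8, 0.0, -0.8]
finger_gap: 0.0117
gripper_force: 40.0
time_s: 11.25
eef_pos: [0.4292, 0.0427, 0.1982]
tool_rot: [3.141, 0.003, 0.216]
force: [-0.4, 0.7, -0.8]
finger_gap: 0.012
gripper_force: 40.0
[[202.0, 165.6, 106], [301.0, 165.5, 106], [190.7, 217.0, 171], [312.1, 216.9, 175]]
[(148, 159), (150, 166), (152, 159), (154, 126), (156, 42), (158, 19), (160, 21)]
```

```bash
echo '0 -0.03 0 0 0 | 0 -0.07 0 0 0 | 0.01 -0.11 0 0 0 | 0.03 -0.14 0 0 0 | 0.05 -0.16 0 0 0 | 0.07 -0.1775 0 0 0 | 0.085 -0.1775 0 0 0 | 0.091 -0.1775 0 0 0 | 0.091 -0.1775 0 0 0 | 0.091 -0.1775 0 0 0' | python3 -m inch
python3 - <<'E'
from h import *
from plant import robot
o=np.zeros((400,800,3),np.uint8)
for i,(n,b) in enumerate((('scene',(220,170,340,290)),('wrist',(120,20,400,300)))):
    I=robot.snapshot(n)[:,:,::-1];cv2.imwrite(f'pics/{n}5.png',I);o[:,400*i:400*i+400]=cv2.resize(I[b[1]:b[3],b[0]:b[2]],(400,400),interpolation=2)
cv2.imwrite('pics/c5.png',o)
E
```

```text
time_s: 12.55
eef_pos: [0.4805, 0.2354, 0.2]
tool_rot: [3.141, 0.0, 0.215]
force: [0.2, -0.5, 0.1]
finger_gap: 0.0115
gripper_force: 40.0
```

View pics/c5.png

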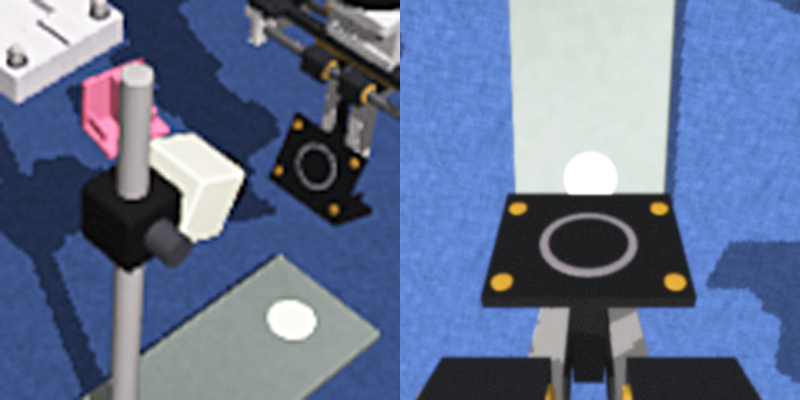

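Left crop: the face with its ring at (315,167) points at the lens. Right crop: the plate is square to the stand's base, with the ring centred in line with the white disc. One last check on position: the ring centre's ray onto the stand's symmetry plane.

Run:
```python
from h import *
from plant import robot
k=robot.calibration('scene');c=robot.calibration('wrist')
ex=np.array([np.cos(np.radians(12.2)),np.sin(np.radians(12.2)),0]);ey=np.array([-ex[1],ex[0],0]);o=np.array([.512,.2425,0])
a=(220+315*.3,170+167*.3);b=(120+188*.7,20+243*.7)
p,d=ray(k,*a);P=p+d*(-((p-o)@ey)/(d@ey))-o;print('scene plane X %.4f Z %.4f'%(P@ex,P[2]))
Q,e=tri(k,a,c,b);D=Q-o;print('tri X %.4f Y %.4f Z %.4f gap %.4f'%(D@ex,D@ey,Q[2],e), robot.state()['joint_velocities'].round(3))
```

```text
scene plane X 0.0009 Z 0.1990
tri X -0.0005 Y -0.0005 Z 0.1979 gap 0.0008 [ 0.005  0.    -0.002  0.    -0.004  0.002]
```

```bash
echo '0 0 -0.003 0 0 | 0 0 -0.003 0 0 | 0 0 -0.003 0 0 | 0 0 -0.003 0 0 | 0 0 -0.003 0 0 | 0 0 -0.003 0 0' | python3 -m inch && python3 -c "
from plant import robot
print(robot.finish_job())"
```

```text
time_s: 13.4
eef_pos: [0.4807, 0.2361, 0.2027]
tool_rot: [3.142, 0.0, 0.216]
force: [-0.2, 0.0, -1.4]
finger_gap: 0.0115
gripper_force: 40.0
the job is handed in; nothing more can be done
None
```

I handed the job in at 13.4 s with the bracket held in the gripper, its face tipped about 23.5° towards the lens; by my measurements the plate centre is within about 5 mm of the viewing point, but the hand-in returned no verdict.

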